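# Set the length stop of a sawing jig by feel

## Robot

A 6-joint arm with a two-finger parallel gripper is mounted at the origin on a cart in front of the work surface, level with it; the furniture and walls round the work are solid. World frame = base frame: x ahead of the robot, y to its left, z up, the work surface at z = 0. Lengths are in m, angles in rad, forces in N, time in s.
With the tool pointing down it reaches from about 0.35 to 0.85 m from the base axis. Payload 8.1 kg.
Tool frame: the origin (TCP) lies on the centre line of the jaws, within the pads' length; the fingertips stand robot.tip_reach ahead of it and the grasp point (between the pads) lies 5 mm behind it (robot.tip_reach is the distance from the TCP to the fingertips, in m); z points along the fingers, y is the direction in which the jaws open and shut (so a half turn about z gives the same grasp; the last joint's range is limited). The gripper opens to 93 mm and grips with 3 to 60 N. Pads are 15 mm wide; open, the fingers measure 128 mm over their backs; the gripper's body (75 mm by 188 mm) begins 65 mm behind the grasp point.
Start: joints at [1.191, 0.13, 1.488, -0, 1.523, -0.085], TCP at [0.174, 0.574, 0.233] pointing down, gripper open.
Joint ranges: [-2.96, 2.96], [-0.89, 2.26], [0.02, 2.5], [-1.34, 4.48], [0, 2.73], [-2.66, 2.66]. Speed limits (rad/s): [2.39, 2.39, 2.79, 3.14, 3.14, 3.14].

## Interface

Orientations are given as a rotation vector (axis times angle).
In Python, from plant import sensors, read_camera, robot gives the robot as it stands.
- The arm moves only by the tool play_rows, never from a script. Its argument "series" is a list that holds one entry, the list of rows, each a list of 5 numbers: the closure, from -1 (fully open) to 1 (shut), then the shift along the world's x, y, z in m, then the turn about the world's z in rad. A call has 1 to 8 rows; each row is the pose to reach, as a shift and turn from the pose commanded when the call began; what a row does not reach only later rows make up. A row lasts 1/10 s, in which the tool goes at most 50 mm and 8.59 degrees, less where a joint would pass 70% of its speed; a pose out of reach is approached as far as the arm can. A call with a gripper value outside its range is refused whole. The fingers move at their own pace and stop on an object; "force" is the grip in N (left out, the last holds). Time passes only in rows, so rows that repeat a pose let the fingers close. It gives the time, the measured TCP pose, the force and the opening at its end, in the units of the state.
- sensors.read_state(): the state, without advancing time (a new reading comes with each control period).
- read_camera(name): name is "side" or "top" or "wrist"; returns a dict with "color" (384x512x3 uint8, red, green, blue), "range_z" (384x512 float32, m along the optical axis (not along the pixel's ray), 0 where there is no reading), "intrinsics" (3x3 intrinsics, pixels), "rvec" (rotation vector, rad) and "tvec" (3), from world to camera coordinates, as OpenCV has them. Camera axes: x right, y down, z forward; pixel columns grow to the right and rows downward; lengths in m; the calibration is good to about 2 mm. A picture is of the moment at which its call begins.
- robot.close_job(): hands the job in, once; it reports no verdict.
The state is a dict: "t": time; "q": joint angles; "dq": joint speeds; "joint_torque": joint torques, N m; "tool_pos": TCP position; "orientation": TCP orientation; "force": force on the tool from outside, world axes, zero at the start; "wrist_torque": the same for the moment, N m; "opening": finger opening in m.
Only numpy, scipy, OpenCV 4.12 (cv2) and the standard library are available. Lean on these libraries where they do the work, as an engineer would, in place of code of your own. Each camera call takes 0.05 s, during which the arm holds its last target.

## Task

Set the sawing jig for the next batch: draw the length stop out from under the low shelf, where only its tail shows, and put its tail under the jig's dust cover so that its tongue rides on the steel rail hidden there. Slide it along the rail until the tongue drops into the one notch, and leave the stop there, square across the jig and lying flat on its base. Do not shift the jar, the tins, the bottle or the cup that stand about.

Things in the scene. Friction and masses are not known exactly. Their poses are not given: they have to be found in the camera images.
- length_stop: The length stop (0.2 kg): a straight aluminium arm 175 mm long, 20 wide, 12 thick with a dark wooden grip at one end and a steel tongue under the other (its tail). x runs along it from grip to tail, z up; all stop_ points share these axes. Origin under the arm's middle, level with the undersides of tongue and hook, on which it lies level on the bench; the arm is then 8 to 20 mm high.
- stop_grip (a point): Centre of the stop's wooden grip, a block 52 mm long (x), 24 wide, 36 tall, held across its width. On the bench it spans heights 10 to 46 mm, this point at 28. The arm's end is 36 mm behind it, with a hook 7 mm long that reaches 8 mm below the arm. At the start the grip is under the low shelf; once the tail is under the jig's cover, it is the only part free to hold.
- stop_tail (a point): A point in the middle of the arm's thickness, 28 mm before the tail's end (111 mm from stop_grip along x; 14 mm above the bench). At the start 55 to 75 mm of the tail stand out from under the shelf: the arm can be pinched here across its 20 mm width, and drawn out over the bench.
- stop_tongue (a point): Centre of the underside of the stop's tongue, which is 18 mm along the arm, 14 mm wide, reaches 8 mm below the arm and ends flush with the tail (9 mm beyond this point). 130 mm from stop_grip along x, 28 mm below it.
- saw_jig: The sawing jig, fixed: a plywood base 18 mm thick (x -107 to 84 mm, y -142 to 142) with a wooden fence on its far part (x 0 to 84) that rises 47 mm above the bench. x points to the fence, y along it, z up; origin on the bench under the middle of the fence's front face. In its middle (y -75 to 75) the fence is hollow under an aluminium dust cover (top 50 mm above the bench).
- jig_mouth (a point): Middle of the lower edge of the mouth under the dust cover, on the base's top face, 18 mm above the bench; axes as saw_jig, x straight in. The mouth is 150 mm wide and 25 mm high (29 inside) and 72 mm deep. With the tongue on the rail in there, stop_tongue is at z = 0 and the arm 8 mm above the base; dropped in the notch, stop_tongue is at z = -8 mm and the arm lies flat on the base.
- jig_rail (a point): Middle of the steel rail under the cover, 50 mm in from jig_mouth, its top flush with the base (this height), 28 mm wide (x 36 to 64 mm from the mouth), as long as the mouth. One notch crosses it along x, 20 mm wide, 12 deep, at y -35 to 35 mm; its place changes daily and cannot be seen. stop_tongue 43 to 53 mm in from the mouth is right; the hook then hangs before the base's front edge.
- jar_shelf: Low wooden shelf, fixed: board 120 mm deep (x), 200 wide (y), top 66 mm and underside 54 mm above the bench, on two side panels 12 mm thick (inner faces at y -84 and 84 mm), open at front and back. Origin on the bench under its centre; -x is the front, where the stop's tail stands out.
- wax_tin_c (a point): Bystander: flat round green tin with a metal lid, 68 mm across, 30 high, on the shelf; its centre, z up.
- powder_tin_c (a point): Bystander: round red tin, 52 mm across, 42 high, on the shelf; its centre, z up.
- stain_jar_c (a point): Bystander: brown jar with black cap, 56 mm across, 82 high; its centre, z up.
- glue_bottle_c (a point): Bystander: white squeeze bottle with a long nozzle, 40 mm across, 152 high; its centre, z up.
- steel_cup_c (a point): Bystander: grey steel cup, 69 mm across, 66 high; its centre, z up.
- carved_branch: Fixed carving between shelf and jig. Its wooden rest is up to 90 mm high (x 0.33 to 0.69, y -0.17 to 0.16 m in the room, x ahead, y left). From it a golden branch 100 mm thick climbs to the back right; its middle passes (0.45, -0.06) at height 0.13, (0.52, -0.165) at 0.27, (0.625, -0.335) at 0.48 m. Cross on the robot's side of it (x under 0.45), 0.35 m or more up.

How it is judged:
By the outcome, as a careful person would: the job done as asked, in the order asked, and still so for the second after the job is handed in, with the robot touching nothing.
It also fails if it takes over 72 s, if anything falls off the work surface, if the arm or the gripper's body presses on something with over 40 N, if the wrist force passes 120 N, or if a joint passes its speed limit or range.

## Working session

There is one attempt and no reset: what is moved stays moved. The work goes in short steps, Python scripts to look and compute and a tool call to move; the robot and the scene stay as the last step left them, time stands still between calls to the robot, and variables do not carry over. Pictures are saved under pics/ and viewed, and the job is handed in when it is done.

Besides the shell and the picture viewer there is one more tool, called after "Emit:" as name(argument=value, ...) on one line, values as JSON. play_rows: Moves the arm, as the interface text tells. Its arguments: {"type":"object","properties":{"series":{"type":"array","items":{"type":"array","items":{"type":"array","items":{"type":"number"}}}},"force":{"type":"number"}},"required":["series"]}

```bash
ls; mkdir -p pics
cat > h.py <<'E'
import numpy as np, cv2
from plant import sensors, read_camera, robot
def snap(name, fn):
    c=read_camera(name); cv2.imwrite('pics/'+fn+'.png', c['color'][:,:,::-1]); np.savez('pics/'+fn+'.npz',**c); return c
def load(fn): return dict(np.load('pics/'+fn+'.npz'))
def ray(c,u,v):
    R=cv2.Rodrigues(c['rvec'])[0]; t=np.array(c['tvec']).ravel(); o=-R.T@t
    d=R.T@np.linalg.inv(c['intrinsics'])@np.array([u,v,1.]); return o,d
def onz(c,u,v,z):
    o,d=ray(c,u,v); return o+d*(z-o[2])/d[2]
def dep(c,u,v):
    o,d=ray(c,u,v); return o+d*c['range_z'][int(v),int(u)]
def cloud(c):
    R=cv2.Rodrigues(c['rvec'])[0]; t=np.array(c['tvec']).ravel()
    H,W=c['range_z'].shape; u,v=np.meshgrid(np.arange(W),np.arange(H))
    d=np.stack([u,v,np.ones_like(u)],-1)@np.linalg.inv(c['intrinsics']).T@R
    return -R.T@t+d*c['range_z'][...,None]
def proj(c,p): return cv2.projectPoints(np.array(p,float).reshape(-1,3),c['rvec'],c['tvec'],c['intrinsics'],None)[0].reshape(-1,2)
E
python3 - <<'E'
from h import *
s=sensors.read_state(); print(s, robot.tip_reach)
for n in ['top','side','wrist']:
    c=snap(n,n+'0'); print(n, ray(c,256,192))
E
```

```text
pics
{'t': 0.0, 'q': array([ 1.19060940e+00,  1.31128399e-01,  1.48924356e+00,  9.51729366e-06,
        1.52300316e+00, -8.53676219e-02]), 'dq': array([ 4.79626162e-04,  4.93987867e-05,  1.34557720e-03, -1.26083740e-03,
       -7.79196100e-04, -2.88511120e-04]), 'joint_torque': array([-1.37097846e-03, -5.59851158e+01, -4.91765678e+01,  7.66840903e-02,
        3.52562999e-02, -8.09782296e-05]), 'tool_pos': array([0.17409997, 0.57363318, 0.23162661]), 'orientation': array([-4.61364528e-01, -3.10710449e+00,  2.72057119e-03]), 'force': array([-0.05848651, -0.37286631,  0.38094097]), 'wrist_torque': array([ 0.00384981, -0.0629159 , -0.00599296]), 'opening': 0.09297558759048528} 0.014
top (array([ 0.27432867, -0.11896901,  1.48831005]), array([ 0.13963674,  0.02066612, -0.9900225 ]))
side (array([ 0.10264457, -1.08898521,  0.65844345]), array([ 0.28580002,  0.8169594 , -0.50100357]))
wrist (array([0.1091767 , 0.59246019, 0.38329259]), array([ 0.2442414 , -0.07414884, -0.96691709]))
```

View pics/top0.png

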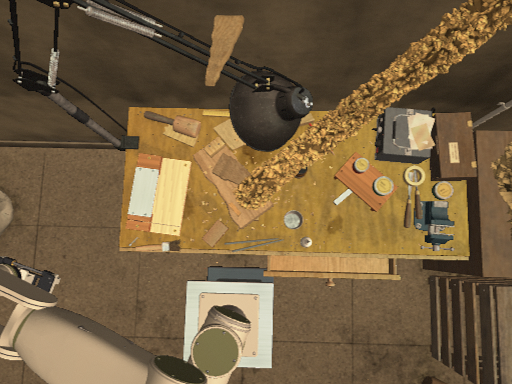

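View pics/side0.png

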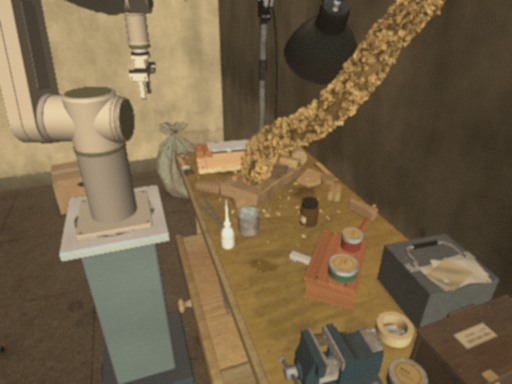

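View pics/wrist0.png

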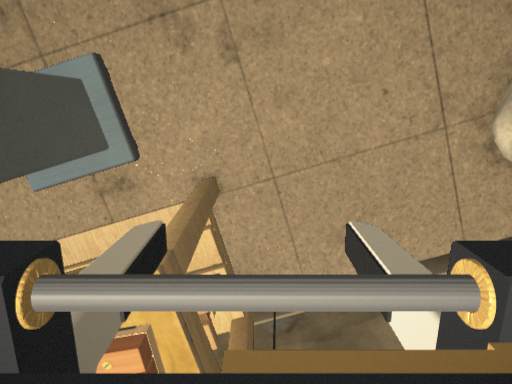

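The top view shows the shelf at about (365,185) with the stop's white tail at (343,197). The jig is at (160,195), with its fence and cover on the left. I'll measure both.

Run:
```python
from h import *
c=load('top0')
a=c['color'][:,:,::-1]
A=cv2.resize(a[130:235,325:405],None,fx=7,fy=5.7,interpolation=cv2.INTER_CUBIC)
A=cv2.resize(a[140:230,320:400],(640,720),interpolation=cv2.INTER_CUBIC)[:600]
B=cv2.resize(a[145:245,115:215],(600,600),interpolation=cv2.INTER_CUBIC)
cv2.imwrite('pics/zA.png',A);cv2.imwrite('pics/zB.png',B)
for u,v in [(343,197),(336,202),(350,190),(365,190),(383,186),(362,165),(143,192),(172,197),(150,165),(293,219),(306,242),(300,172),(330,220)]:
    print(u,v,dep(c,u,v).round(4))
```

```text
343 197 [ 0.4712 -0.4123  0.0191]
336 202 [ 0.4522 -0.387   0.0157]
350 190 [ 0.4984 -0.4388  0.0172]
365 190 [ 0.4928 -0.4828  0.0632]
383 186 [ 0.504  -0.5384  0.0943]
362 165 [ 0.5754 -0.4621  0.1056]
143 192 [0.4655 0.3234 0.0568]
172 197 [0.4544 0.2249 0.0199]
150 165 [0.569  0.3078 0.0449]
293 219 [ 0.3855 -0.229   0.0037]
306 242 [ 0.3001 -0.2702  0.081 ]
300 172 [ 0.5494 -0.2457  0.0818]
330 220 [ 0.3859 -0.3679 -0.0021]
```

View pics/zA.png

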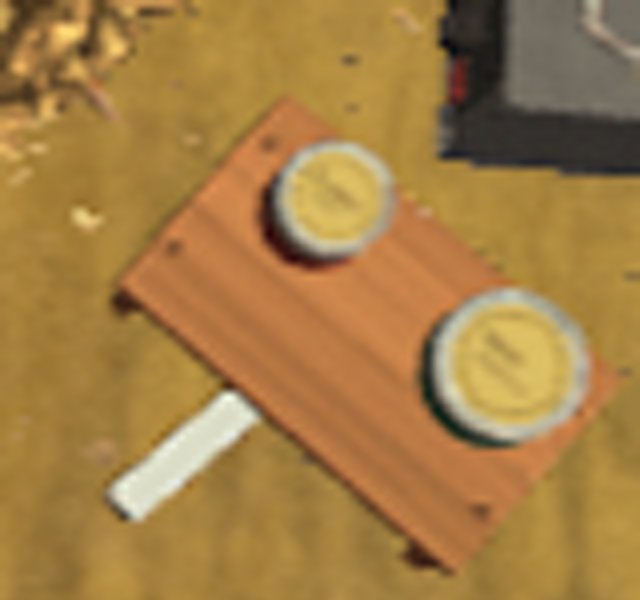

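View pics/zB.png

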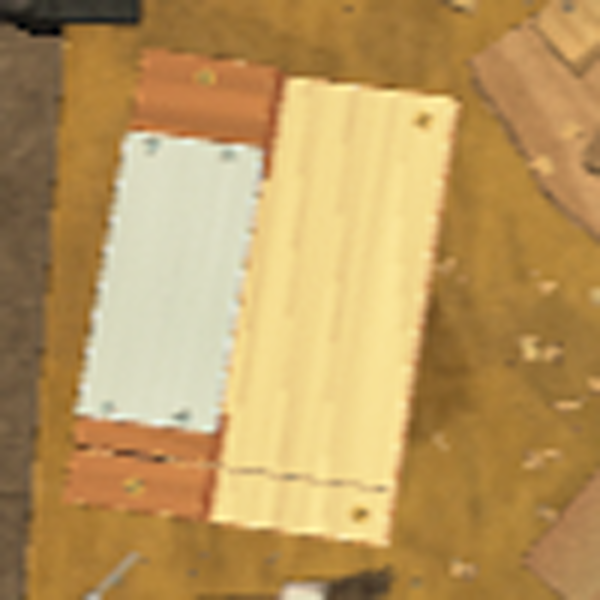

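Zooms: the tail's end is at about zoom (120,505), i.e. pixel (335,203), with its axis going up and right under the shelf. The jig base's long edges run nearly along world x, slightly tilted. Next I'll fit contours.

```bash
cat > fit.py <<'E'
from h import *
def rect(c,mask,z):
    n,l,st,ce=cv2.connectedComponentsWithStats(mask.astype(np.uint8))
    i=1+np.argmax(st[1:,4]); ys,xs=np.where(l==i)
    cnt=cv2.findContours((l==i).astype(np.uint8),cv2.RETR_EXTERNAL,cv2.CHAIN_APPROX_NONE)[0][0].reshape(-1,2)
    P=np.array([onz(c,u,v,z)[:2] for u,v in np.c_[xs,ys]])
    r=cv2.minAreaRect((P*1000).astype(np.float32)); return r,cv2.boxPoints(r),st[i]
E
python3 - <<'E'
from fit import *
c=load('top0'); im=c['color'].astype(int); r,g,b=im[...,0],im[...,1],im[...,2]
sub=np.zeros(r.shape,bool)
white=(np.minimum(np.minimum(r,g),b)>150)&(r-b<45)
s=sub.copy(); s[185:210,328:355]=1
print('stop',rect(c,white&s,.02))
s=sub.copy(); s[150:230,115:165]=1
print('cover',rect(c,white&s,.05))
s=sub.copy(); s[150:240,145:200]=1
hsv=cv2.cvtColor(c['color'],cv2.COLOR_RGB2HSV); print(hsv[197,175],hsv[197,200],hsv[190,370],hsv[155,145])
print('base',rect(c,(hsv[...,2]>225)&(r-b>50)&s,.018))
s=sub.copy(); s[145:220,330:400]=1
ora=(abs(hsv[...,0].astype(int)-hsv[190,370,0])<4)&(hsv[...,1]>120)&s
print('shelf',rect(c,ora,.066))
# bystanders: height map
P=cloud(c); 
for name,u,v in [('wax',383,186),('powder',362,165),('jar',300,172),('cup',293,219),('bottle',306,242)]:
    w=P[v-9:v+10,u-9:u+10].reshape(-1,3); zt=np.percentile(w[:,2],95); q=w[w[:,2]>zt-.012]; print(name,zt.round(3),q.mean(0).round(3),np.ptp(q,0).round(3))
E
```

```text
stop (((473.47705078125, -409.82574462890625), (19.267677307128906, 75.65457153320312), 41.42534255981445), array([[ 441.22525, -387.83633],
       [ 491.2816 , -444.5635 ],
       [ 505.72885, -431.81516],
       [ 455.67252, -375.08798]], dtype=float32), array([334, 189,  18,  16, 107], dtype=int32))
cover (((468.70068359375, 325.6343688964844), (87.72820281982422, 176.58218383789062), 83.91468048095703), array([[376.2571 , 291.3771 ],
       [551.84424, 272.65775],
       [561.1443 , 359.89163],
       [385.55713, 378.611  ]], dtype=float32), array([ 128,  167,   31,   50, 1090], dtype=int32))
[ 22 104 242] [ 18 160 159] [ 13 162 189] [ 13 163 193]
base (((459.263916015625, 234.05691528320312), (114.47990417480469, 282.4841613769531), 84.13382720947266), array([[312.91125, 191.5524 ],
       [593.91614, 162.68103],
       [605.6166 , 276.56143],
       [324.6117 , 305.4328 ]], dtype=float32), array([ 150,  158,   41,   78, 2177], dtype=int32))
shelf (((522.5833129882812, -481.87799072265625), (200.00180053710938, 128.35955810546875), 49.66294860839844), array([[ 408.9334 , -516.56116],
       [ 506.77545, -599.6461 ],
       [ 636.2332 , -447.19482],
       [ 538.3912 , -364.10986]], dtype=float32), array([ 334,  152,   64,   60, 1314], dtype=int32))
wax 0.101 [ 0.506 -0.538  0.101] [0.263 0.451 1.399]
powder 0.111 [ 0.572 -0.455  0.13 ] [0.331 0.369 1.389]
jar 0.332 [ 0.522 -0.219  0.328] [0.022 0.055 0.024]
cup 0.065 [ 0.382 -0.226  0.094] [0.139 0.139 1.435]
bottle 0.081 [ 0.302 -0.274  0.091] [0.017 0.017 0.078]
```

Emit:
play_rows(series=[[[-1, 0, 0, 0.05, 0], [-1, 0.01, -0.01, 0.1, 0], [-1, 0.03, -0.03, 0.14, 0], [-1, 0.055, -0.06, 0.17, 0], [-1, 0.085, -0.1, 0.18, 0], [-1, 0.115, -0.14, 0.18, 0], [-1, 0.145, -0.18, 0.18, 0], [-1, 0.17, -0.22, 0.18, 0]]])

```text
t: 0.95
tool_pos: [0.3452, 0.3524, 0.4124]
orientation: [0.461, 3.107, -0.0]
force: [0.7, 0.5, -0.3]
opening: 0.0926
```

Emit:
play_rows(series=[[[-1, 0.02, -0.045, 0, 0], [-1, 0.035, -0.09, 0, 0], [-1, 0.05, -0.135, 0, 0], [-1, 0.06, -0.18, 0, 0], [-1, 0.06, -0.23, 0, 0], [-1, 0.06, -0.28, 0, 0], [-1, 0.06, -0.33, 0, 0], [-1, 0.06, -0.38, 0, 0]]])

```text
t: 1.75
tool_pos: [0.4037, -0.0277, 0.4125]
orientation: [0.461, 3.107, 0.0]
force: [1.0, 0.2, -0.2]
opening: 0.0927
```

Emit:
play_rows(series=[[[-1, 0, -0.05, 0, -0.1], [-1, 0, -0.1, 0, -0.2], [-1, 0, -0.15, 0, -0.3], [-1, 0, -0.2, 0, -0.4], [-1, 0, -0.25, 0, -0.5], [-1, 0.01, -0.3, 0, -0.55], [-1, 0.02, -0.33, -0.03, -0.553], [-1, 0.03, -0.34, -0.07, -0.553]]])

```text
t: 2.55
tool_pos: [0.4344, -0.3698, 0.343]
orientation: [1.296, 2.858, -0.003]
force: [0.3, 0.5, -0.6]
opening: 0.0929
```

Run:
```python
from h import *
s=sensors.read_state(); print(s['t'],s['tool_pos'],s['orientation'],s['q'])
for n in ['side','wrist']:
    c=snap(n,n+'1')
```

```text
2.55 [ 0.43436593 -0.36980553  0.34295711] [ 1.29610061  2.85840094 -0.00295115] [-7.94746197e-01  2.82236105e-02  1.39694340e+00 -6.54138968e-04
  1.71288646e+00 -1.51422179e+00]
```

View pics/wrist1.png

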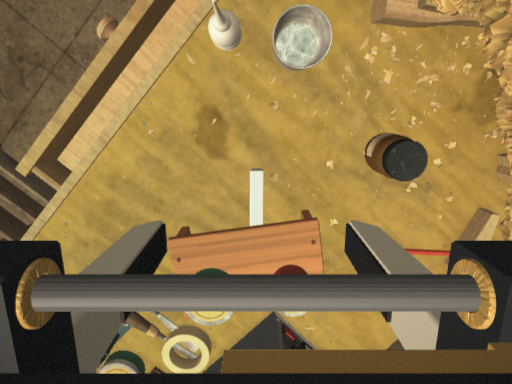

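View pics/side1.png

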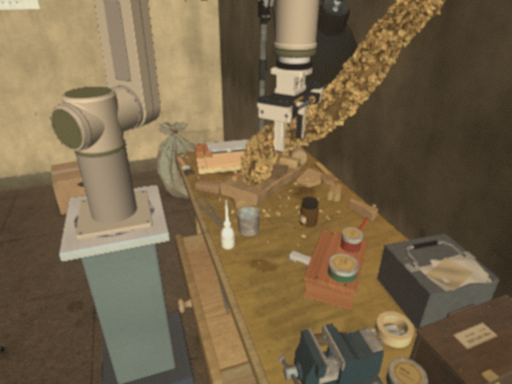

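The wrist view shows the tail at (257,170) to (257,228), the cup at (302,37), the bottle at (225,30) and the jar at (400,157). I'll measure them.

Run:
```python
from fit import *
c=load('wrist1'); im=c['color'].astype(int); r,g,b=im[...,0],im[...,1],im[...,2]
s=np.zeros(r.shape,bool); s[160:232,240:272]=1
white=(np.minimum(np.minimum(r,g),b)>140)&(r-b<45)&s
R=rect(c,white,.02); print(R)
P=cloud(c); print(np.median(P[white][:,2]))
# cup rim, bottle, jar
for n,u,v,z in [('cupL',273,40,.066),('cupR',331,40,.066),('cupT',302,5,.066),('jarL',382,160,.082),('jarR',428,160,.082),('bottle',222,30,.0),]:
    print(n,onz(c,u,v,z).round(4), dep(c,u,v).round(3))
for u,v in [(172,240),(318,220),(324,268),(405,160),(215,5),(228,40)]: print(u,v,dep(c,u,v).round(4))
```

```text
(((475.10699462890625, -413.8980407714844), (18.278362274169922, 79.01161193847656), 41.10133361816406), array([[ 442.24936, -390.13654],
       [ 494.191  , -449.6756 ],
       [ 507.96463, -437.65955],
       [ 456.02298, -378.12048]], dtype=float32), array([250, 171,  14,  55, 729], dtype=int32))
0.019790440700596712
cupL [ 0.357  -0.2513  0.066 ] [ 0.357 -0.251  0.065]
cupR [ 0.4066 -0.2077  0.066 ] [ 0.407 -0.208  0.066]
cupT [ 0.3569 -0.203   0.066 ] [ 0.357 -0.203  0.065]
jarL [ 0.5444 -0.267   0.082 ] [ 0.55  -0.265  0.068]
jarR [ 0.5855 -0.2309  0.082 ] [ 0.625 -0.213 -0.   ]
bottle [ 0.2934 -0.2758  0.    ] [ 0.309 -0.283  0.08 ]
172 240 [ 0.421  -0.5213  0.063 ]
318 220 [ 0.5464 -0.374   0.063 ]
324 268 [ 6.309e-01 -4.326e-01  3.000e-04]
405 160 [ 0.5649 -0.2489  0.082 ]
215 5 [ 0.3039 -0.2767  0.1447]
228 40 [ 0.3164 -0.2843  0.0543]
```

Emit:
play_rows(series=[[[-1, 0.005, -0.005, -0.05, 0], [-1, 0.015, -0.015, -0.1, 0], [-1, 0.025, -0.025, -0.15, 0], [-1, 0.033, -0.035, -0.2, 0], [-1, 0.033, -0.037, -0.24, 0], [-1, 0.033, -0.037, -0.26, 0], [-1, 0.033, -0.037, -0.26, 0], [-1, 0.033, -0.037, -0.26, 0]]])

```text
t: 3.45
tool_pos: [0.4682, -0.403, 0.0849]
orientation: [1.291, 2.863, -0.001]
force: [0.7, -0.7, 2.0]
opening: 0.093
```

Run:
```python
from h import *
s=sensors.read_state(); print(s['t'],s['tool_pos'],s['orientation'],s['force'])
c=snap('wrist','wrist2')
```

```text
3.45 [ 0.46816735 -0.40301856  0.08493231] [ 1.29052287e+00  2.86266183e+00 -7.96156741e-04] [ 0.67869008 -0.72245916  2.03052477]
```

View pics/wrist2.png

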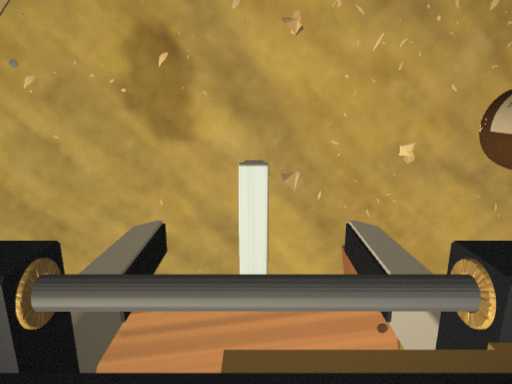

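The arm is centred between the jaws: its tail is at (254,162) and the jaws are at 165 and 347. I'll lower and close.

Emit:
play_rows(series=[[[-1, 0, -0.001, -0.03, 0], [-1, 0, -0.001, -0.05, 0], [-1, 0, -0.001, -0.064, 0], [-1, 0, -0.001, -0.066, 0], [0, 0, -0.001, -0.066, 0], [1, 0, -0.001, -0.066, 0], [1, 0, -0.001, -0.066, 0], [1, 0, -0.001, -0.066, 0]]], force=30)

```text
t: 4.3
tool_pos: [0.4678, -0.4044, 0.0177]
orientation: [1.292, 2.862, -0.001]
force: [-1.4, -0.5, 0.5]
opening: 0.0655
```

Emit:
play_rows(series=[[[1, 0, 0, 0, 0], [1, 0, 0, 0, 0], [1, 0, 0, 0, 0], [1, 0, 0, 0, 0]]])

```text
t: 4.7
tool_pos: [0.4673, -0.4038, 0.0166]
orientation: [-1.292, -2.863, -0.0]
force: [-0.2, 0.9, -0.3]
opening: 0.0337
```

Emit:
play_rows(series=[[[1, 0, 0, 0, 0], [1, 0, 0, 0, 0], [1, 0, 0, 0, 0], [1, -0.003, 0.004, 0, 0], [1, -0.01, 0.011, 0, 0], [1, -0.02, 0.023, 0, 0], [1, -0.03, 0.034, 0, 0], [1, -0.03, 0.034, 0, 0]]])

```text
t: 5.5
tool_pos: [0.4361, -0.3684, 0.0166]
orientation: [-1.291, -2.863, -0.0]
force: [-0.9, -0.4, -0.9]
opening: 0.0195
```

Run:
```python
from h import *
s=sensors.read_state(); print(s['t'],s['tool_pos'],s['orientation'],s['force'],s['opening'])
c=snap('wrist','wrist3'); snap('top','top3')
```

```text
5.5 [ 0.43605324 -0.36841472  0.0166257 ] [-1.29144587e+00 -2.86283710e+00 -4.82263682e-04] [-0.91359112 -0.44493595 -0.85147181] 0.01946604533350089
```

View pics/wrist3.png

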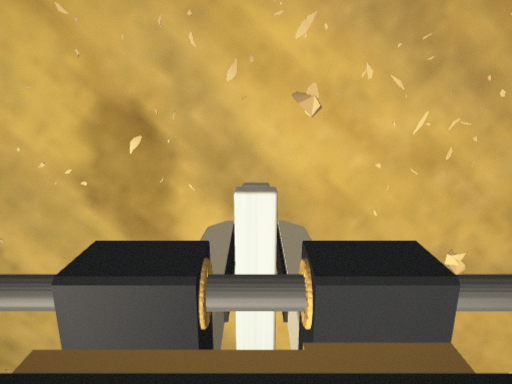

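The fingers hold the arm (opening 19.5 mm, tail end at (256,185)) and it follows. I'll draw it another 80 mm.

Emit:
play_rows(series=[[[1, -0.01, 0.011, 0, 0], [1, -0.02, 0.023, 0, 0], [1, -0.03, 0.034, 0, 0], [1, -0.04, 0.045, 0, 0], [1, -0.048, 0.054, 0, 0], [1, -0.053, 0.06, 0, 0], [1, -0.053, 0.06, 0, 0]]])

```text
t: 6.3
tool_pos: [0.384, -0.3094, 0.0166]
orientation: [-1.292, -2.863, -0.0]
force: [-0.6, 0.3, -1.2]
opening: 0.0196
```

Run:
```python
from h import *
s=sensors.read_state(); print(s['t'],s['tool_pos'],s['orientation'],s['force'],s['opening'])
c=snap('wrist','wrist4'); c=snap('top','top4'); d=snap('side','side4')
cv2.imwrite('pics/z4.png',np.hstack([cv2.resize(c['color'][140:240,280:400,::-1],(480,400),interpolation=2),cv2.resize(d['color'][190:310,200:380,::-1],(600,400))[:, :310]]))
cv2.imwrite('pics/z4b.png',cv2.resize(d['color'][150:310,190:390,::-1],(750,600),interpolation=2))
```

```text
6.3 [ 0.3839831  -0.30941992  0.01662788] [-1.29196306e+00 -2.86329456e+00 -2.68300626e-04] [-0.55732735  0.28900524 -1.19490869] 0.019644487270432835
```

View pics/z4.png

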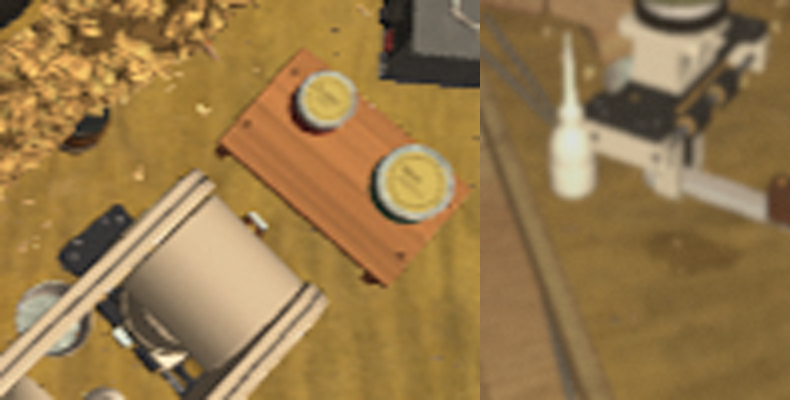

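View pics/z4b.png

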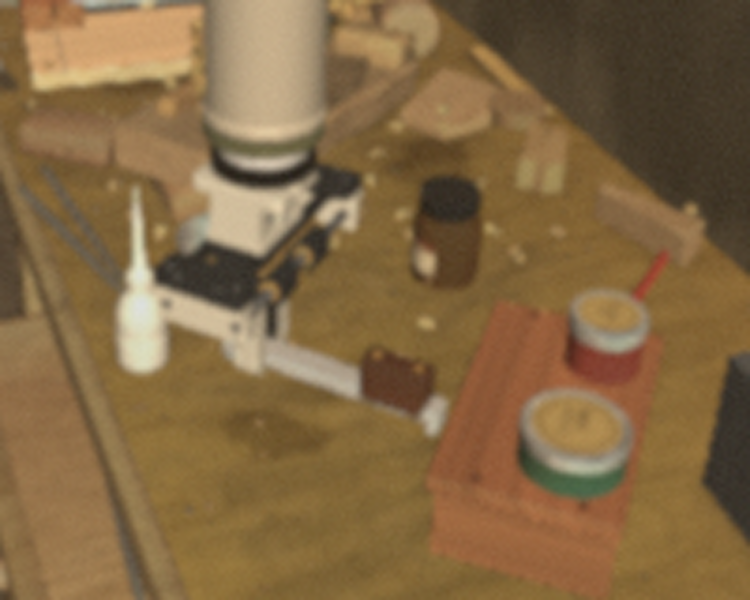

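The stop is fully clear of the shelf, with its dark grip at (395,380) and its end just ahead of the shelf edge. Everything else is still in place. I'll release, rise and move over the grip.

Emit:
play_rows(series=[[[0, 0, 0, 0, 0], [0, 0, 0, 0, 0], [0, 0, 0, 0, 0], [-0.2, 0, 0, 0, 0], [-0.2, 0, 0, 0.04, 0], [-0.2, 0, 0, 0.09, 0], [-0.2, 0, 0, 0.12, 0], [-0.2, 0, 0, 0.12, 0]]])

```text
t: 7.25
tool_pos: [0.387, -0.3125, 0.1425]
orientation: [1.288, 2.855, -0.005]
force: [-0.3, -0.7, 0.5]
opening: 0.0558
```

Emit:
play_rows(series=[[[-0.4, 0.02, -0.023, 0, 0], [-0.4, 0.04, -0.046, 0, 0], [-0.4, 0.06, -0.069, 0, 0], [-0.4, 0.073, -0.084, 0, 0], [-0.4, 0.073, -0.084, 0, 0], [-0.4, 0.073, -0.084, 0, 0]]])

```text
t: 7.85
tool_pos: [0.4566, -0.3932, 0.1352]
orientation: [-1.291, -2.861, -0.001]
force: [-0.4, -0.4, 0.3]
opening: 0.0652
```

Run:
```python
from fit import *
s=sensors.read_state(); print(s['t'],s['tool_pos'],s['orientation'],s['force'],s['opening'])
c=snap('wrist','wrist5'); im=c['color'].astype(int); r,g,b=im[...,0],im[...,1],im[...,2]
white=(np.minimum(np.minimum(r,g),b)>140)&(r-b<45); white[270:]=0; white[:,:190]=0;white[:,330:]=0
print(rect(c,white,.02))
```

```text
7.85 [ 0.45659118 -0.39315437  0.13517208] [-1.29144742e+00 -2.86130012e+00 -1.48465697e-03] [-0.43284005 -0.37052976  0.30925845] 0.06516664838131656
(((402.96722412109375, -332.7203369140625), (19.00908088684082, 112.61726379394531), 41.409217834472656), array([[ 358.59442, -296.7752 ],
       [ 433.08313, -381.2387 ],
       [ 447.34003, -368.66547],
       [ 372.85132, -284.20197]], dtype=float32), array([ 243,    0,   27,  159, 4024], dtype=int32))
```

View pics/wrist5.png

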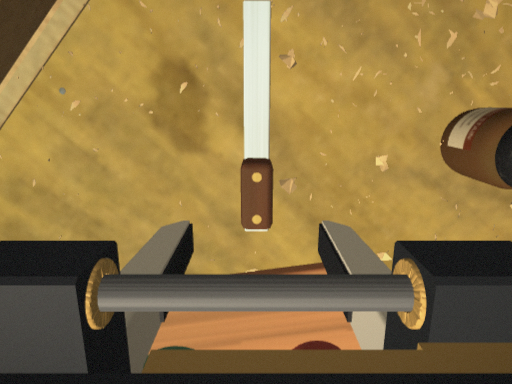

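Run:
```python
from fit import *
c=load('wrist5')
for u,v in [(257,160),(257,228),(257,194),(242,190),(272,190)]: print(u,v,onz(c,u,v,.046).round(4),dep(c,u,v).round(4))
print(proj(c,[.457,-.393,.046]))
```

```text
257 160 [ 0.4389 -0.3725  0.046 ] [ 0.4408 -0.3746  0.029 ]
257 228 [ 0.473 -0.411  0.046] [ 0.4735 -0.4116  0.044 ]
257 194 [ 0.4555 -0.3913  0.046 ] [ 0.4555 -0.3913  0.0459]
242 190 [ 0.4453 -0.3963  0.046 ] [ 0.4456 -0.3967  0.0439]
272 190 [ 0.4617 -0.3818  0.046 ] [ 0.4623 -0.3823  0.043 ]
[[256.97506737 197.00350568]]
```

The grip is at (257,194), at (0.456, -0.392, top 0.046), within 1.5 mm of the TCP. I'll lower and close.

Emit:
play_rows(series=[[[-0.4, -0.001, 0.001, -0.04, 0], [-0.4, -0.001, 0.001, -0.08, 0], [-0.4, -0.001, 0.001, -0.1, 0], [-0.4, -0.001, 0.001, -0.107, 0], [-0.4, -0.001, 0.001, -0.107, 0], [1, -0.001, 0.001, -0.107, 0], [1, -0.001, 0.001, -0.107, 0], [1, -0.001, 0.001, -0.107, 0]]], force=45)

```text
t: 8.7
tool_pos: [0.4571, -0.3937, 0.0314]
orientation: [1.291, 2.861, -0.002]
force: [-0.6, 0.2, -0.1]
opening: 0.0453
```

Emit:
play_rows(series=[[[1, 0, 0, 0, 0], [1, 0, 0, 0, 0], [1, 0, 0, 0, 0], [1, 0, 0, 0, 0], [1, 0, 0, 0, 0], [1, 0, 0, 0, 0]]])

```text
t: 9.3
tool_pos: [0.4565, -0.393, 0.0299]
orientation: [1.292, 2.863, -0.0]
force: [-0.7, 0.8, 2.8]
opening: 0.0236
```

Emit:
play_rows(series=[[[1, 0, 0, 0.01, 0], [1, 0, 0, 0.03, 0], [1, 0, 0, 0.06, 0], [1, 0, 0, 0.1, 0], [1, 0, 0, 0.14, 0], [1, 0, 0, 0.18, 0], [1, 0, 0, 0.2, 0], [1, 0, 0, 0.2, 0]]])

```text
t: 10.1
tool_pos: [0.4577, -0.3944, 0.2344]
orientation: [1.289, 2.857, -0.004]
force: [-0.0, -0.4, -2.4]
opening: 0.0238
```

Run:
```python
from fit import *
s=sensors.read_state(); print(s['t'],s['tool_pos'],s['orientation'],s['force'],s['wrist_torque'],s['opening'])
c=snap('wrist','wrist6'); d=snap('side','side6')
cv2.imwrite('pics/z6.png',cv2.resize(d['color'][90:310,150:390,::-1],(655,600),interpolation=2))
```

```text
10.1 [ 0.45766527 -0.39437406  0.23443094] [ 1.2893589   2.85743848 -0.00437877] [-0.03178323 -0.4493467  -2.36370288] [-0.156196   -0.03124794 -0.01005771] 0.023843545973466565
```

View pics/wrist6.png

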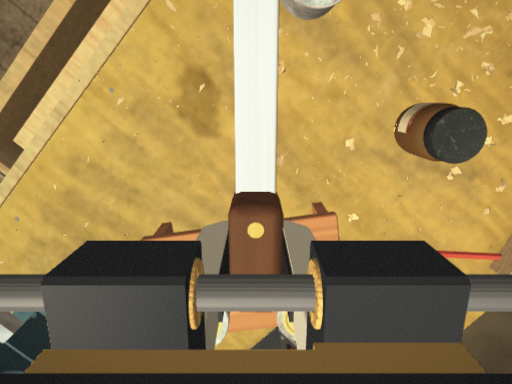

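View pics/z6.png

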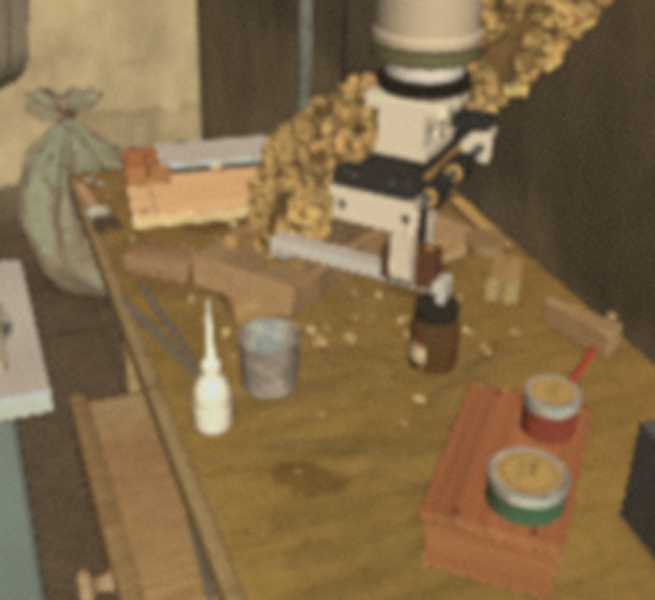

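The stop hangs level in the grip and the bystanders have not moved. Before crossing I'll check heights around the jig's approach corridor and refine the jig pose.

Run:
```python
from fit import *
c=load('top0'); P=cloud(c).reshape(-1,3)
for x in np.arange(.30,.62,.02):
    row=[]
    for y in np.arange(.02,.20,.02):
        m=(abs(P[:,0]-x)<.011)&(abs(P[:,1]-y)<.011); row.append(int(1000*np.max(P[m,2])) if m.any() else -99)
    print(round(x,2),row)
w=load('wrist6'); 
for u,v in [(256,5),(256,60),(256,120),(256,180)]: print(dep(w,u,v).round(4))
for u,v in [(240,60),(272,60),(240,120),(272,120)]: print(dep(w,u,v).round(4))
```

```text
0.3 [10, 29, 34, 35, 31, 7, 15, 5, 8]
0.32 [28, 35, 34, 34, 34, 9, 6, 6, 10]
0.34 [35, 35, 33, 33, 9, 6, 7, 7, 20]
0.36 [29, 34, 34, 22, 9, 5, 7, 5, 20]
0.38 [10, 30, 33, 24, 9, 9, 5, 6, 20]
0.4 [66, 5, 34, 33, 24, 6, 6, 6, 22]
0.42 [71, 7, 36, 38, 37, 8, 6, 7, 25]
0.44 [67, 62, 7, 37, 39, 35, 6, 7, 22]
0.46 [64, 64, 8, 5, 7, 6, 6, 5, 23]
0.48 [65, 64, 61, 11, 8, 8, 8, 18, 26]
0.5 [63, 64, 59, 53, 7, 7, 6, 13, 25]
0.52 [79, 77, 57, 58, 49, 4, 5, 22, 24]
0.54 [79, 75, 72, 70, 55, 44, 9, 25, 23]
0.56 [75, 74, 71, 70, 54, 54, 6, 24, 25]
0.58 [76, 72, 71, 59, 54, 50, 44, 27, 27]
0.6 [74, 74, 63, 73, 50, 49, 47, 20, 20]
[ 0.3861 -0.3141  0.2223]
[ 0.4009 -0.3309  0.2227]
[ 0.4184 -0.3506  0.2237]
[ 0.4373 -0.372   0.2239]
[ 0.3956 -0.3356  0.2231]
[ 0.4063 -0.3262  0.2234]
[ 0.4128 -0.3555  0.2231]
[ 0.4239 -0.3457  0.2243]
```

Emit:
play_rows(series=[[[1, -0.03, 0.01, 0.04, 0], [1, -0.06, 0.02, 0.08, 0], [1, -0.07, 0.03, 0.12, 0], [1, -0.07, 0.05, 0.16, 0], [1, -0.07, 0.07, 0.19, 0], [1, -0.07, 0.1, 0.2, -0.1], [1, -0.07, 0.14, 0.2, -0.2], [1, -0.07, 0.18, 0.2, -0.3]]])

```text
t: 11.0
tool_pos: [0.3859, -0.2117, 0.4272]
orientation: [-1.71, -2.631, -0.0]
force: [0.8, 0.0, -1.4]
opening: 0.024
```

Emit:
play_rows(series=[[[1, 0, 0.04, 0, -0.1], [1, 0, 0.08, 0, -0.2], [1, 0, 0.12, 0, -0.3], [1, 0, 0.16, 0, -0.4], [1, 0, 0.2, 0, -0.5], [1, 0, 0.24, 0, -0.524], [1, 0, 0.26, 0, -0.524], [1, 0, 0.27, 0, -0.524]]])

```text
t: 11.8
tool_pos: [0.3858, 0.0588, 0.4272]
orientation: [-2.326, -2.108, 0.005]
force: [-1.1, -1.3, -1.9]
opening: 0.0242
```

Run:
```python
from fit import *
s=sensors.read_state(); print(s['t'],s['tool_pos'],s['orientation'],s['force'],s['wrist_torque'],s['opening'])
c=snap('wrist','wrist7')
```

```text
11.8 [0.38577413 0.05877269 0.42719041] [-2.32578836 -2.1076112   0.00490258] [-1.05209447 -1.30410912 -1.91684434] [-0.15525863  0.0250909   0.05965743] 0.024161315571214214
```

View pics/wrist7.png

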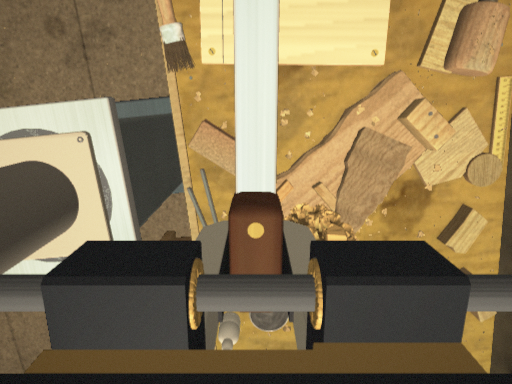

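The jig's front edge is at row 65, between columns 200 and 387, and parallel to the jaws. I'll move ahead at height to see the mouth.

Emit:
play_rows(series=[[[1, 0, 0.04, 0, 0], [1, 0, 0.08, 0, 0], [1, 0.005, 0.1, 0, 0], [1, 0.01, 0.1, 0, 0], [1, 0.01, 0.1, 0, 0]]])

```text
t: 12.35
tool_pos: [0.3968, 0.1562, 0.4283]
orientation: [-2.33, -2.106, 0.004]
force: [0.8, 0.2, -2.6]
opening: 0.0234
```

Run:
```python
from fit import *
s=sensors.read_state(); print(s['t'],s['tool_pos'],s['orientation'],s['force'],s['wrist_torque'],s['opening'])
c=snap('wrist','wrist8')
```

```text
12.35 [0.3967841  0.15623962 0.42825712] [-2.33042282 -2.10599398  0.00425705] [ 0.80066823  0.21404087 -2.57706594] [-0.1369894   0.11358467  0.03944181] 0.02340989749244565
```

View pics/wrist8.png

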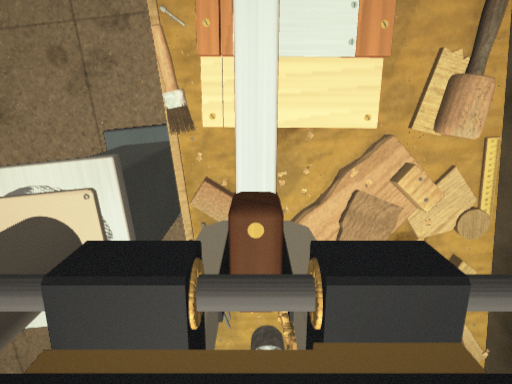

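Run:
```python
from fit import *
c=load('wrist8'); P=cloud(c)
hsv=cv2.cvtColor(c['color'],cv2.COLOR_RGB2HSV); 
s=np.zeros(hsv.shape[:2],bool); s[40:140,195:395]=1
base=((hsv[...,2]>200)&(hsv[...,1]>50)&(hsv[...,1]<130)&s)
base&=abs(P[...,2]-.018)<.008
cv2.imwrite('pics/m8.png',base*255)
print(np.median(P[base][:,2]))
R=rect(c,base,.018);print(R)
# front edge & fence edge by column, line fits
for nm,f in [('front',max),('fence',min)]:
    pts=[]
    for u in list(range(206,230))+list(range(282,376)):
        ys=np.where(base[:,u])[0]
        if len(ys)>20: pts.append(onz(c,u,f(ys)+(0.5 if f is max else -.5),.018)[:2])
    pts=np.array(pts,np.float32); l=cv2.fitLine(pts,cv2.DIST_HUBER,0,1e-4,1e-4).ravel(); print(nm,l,np.degrees(np.arctan2(l[1],l[0])))
# lateral edges
for nm,f in [('L',min),('R',max)]:
    pts=[]
    for v in range(64,122):
        xs=np.where(base[v])[0]
        if len(xs): pts.append(onz(c,f(xs)+(.5 if f is max else -.5),v,.018)[:2])
    pts=np.array(pts,np.float32); l=cv2.fitLine(pts,cv2.DIST_HUBER,0,1e-4,1e-4).ravel(); print(nm,l,np.degrees(np.arctan2(l[1],l[0])))
# cover corners and stop
for u,v in [(358,3),(358,54),(393,54),(256,5),(256,100),(256,180)]: print(u,v,dep(c,u,v).round(4))
```

```text
0.01774052172204854
(((519.5487060546875, 223.67071533203125), (107.43073272705078, 162.22093200683594), 83.58985900878906), array([[432.94827, 179.34673],
       [594.155  , 161.23561],
       [606.1492 , 267.9947 ],
       [444.94238, 286.10583]], dtype=float32), array([ 277,   57,  107,   72, 7162], dtype=int32))
front [ 0.99395394 -0.10979792  0.51423067  0.17018604] -6.303667
fence [ 0.99417174 -0.10780816  0.5232424   0.27704212] -6.1889806
L [0.11274308 0.99362415 0.31870914 0.24462403] 83.52653
R [0.10686677 0.99427336 0.60014266 0.21629468] 83.865265
358 3 [0.56   0.3417 0.0488]
358 54 [0.5587 0.2744 0.0476]
393 54 [ 6.279e-01  2.734e-01 -3.000e-04]
256 5 [0.408  0.2628 0.4176]
256 100 [0.4041 0.2234 0.4171]
256 180 [0.4003 0.186  0.4178][ WARN:0@0.973] global loadsave.cpp:1063 imwrite_ Unsupported depth image for selected encoder is fallbacked to CV_8U.
```

View pics/m8.png

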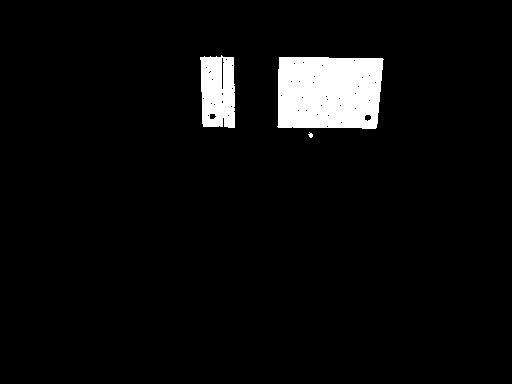

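Run:
```python
from fit import *
for f in ['wrist8','wrist7']:
  c=load(f); P=cloud(c).reshape(-1,3)
  print(f,'y:',np.arange(.06,.16,.01).round(2))
  for x in np.arange(.36,.54,.01):
    row=[]
    for y in np.arange(.06,.16,.01):
        m=(abs(P[:,0]-x)<.005)&(abs(P[:,1]-y)<.005)&(P[:,2]<.2); row.append(int(1000*np.percentile(P[m,2],95)) if m.sum()>2 else -99)
    print(round(x,2),row)
c=load('wrist8'); im=c['color'].astype(int); r,g,b=im[...,0],im[...,1],im[...,2]
w=(np.minimum(np.minimum(r,g),b)>140)&(r-b<45); w[190:]=0; w[:10]=0; w[:,:225]=0; w[:,285:]=0
m=[]
for v in range(60,188,4):
    xs=np.where(w[v])[0]; m.append(onz(c,(xs.min()+xs.max())/2,v,.418)[:2])
m=np.array(m,np.float32); l=cv2.fitLine(m,cv2.DIST_HUBER,0,1e-4,1e-4).ravel(); print('stop dir',np.degrees(np.arctan2(l[1],l[0])),l)
```

```text
wrist8 y: [0.06 0.07 0.08 0.09 0.1  0.11 0.12 0.13 0.14 0.15]
0.36 [-99, -99, -99, -99, 0, 1, 1, 1, 1, 1]
0.37 [-99, -99, -99, -99, -99, -99, -99, -99, -99, -99]
0.38 [-99, -99, -99, -99, -99, -99, -99, -99, -99, -99]
0.39 [-99, -99, -99, -99, -99, -99, -99, -99, -99, -99]
0.4 [-99, -99, -99, -99, -99, -99, -99, -99, -99, -99]
0.41 [-99, -99, -99, -99, -99, -99, -99, -99, -99, -99]
0.42 [-99, 0, 0, -99, -99, -99, -99, -99, -99, -99]
0.43 [1, 2, 23, 37, 35, 36, 0, 1, 0, 1]
0.44 [1, 1, 1, 35, 34, 36, 1, 1, 1, 1]
0.45 [1, 1, 1, 1, 1, 1, 1, 1, 1, 1]
0.46 [1, 1, 1, 0, 1, 1, 1, 0, 1, 1]
0.47 [8, 8, 0, 1, 7, 0, 1, 1, 1, 1]
0.48 [2, 7, 0, 2, 7, 1, 1, 1, 1, 1]
0.49 [54, 1, 0, 1, 1, 1, 1, 1, 1, 1]
0.5 [55, 51, 1, 1, 1, 1, 1, 1, 1, 1]
0.51 [55, 53, 51, 1, 1, 1, 1, 1, 1, 1]
0.52 [54, 53, 53, 50, 2, 1, 0, 1, 1, 1]
0.53 [54, 53, 52, 51, 49, 0, 2, 1, 1, 1]
0.54 [68, 66, 51, 51, 53, 44, 1, 0, 1, 1]
wrist7 y: [0.06 0.07 0.08 0.09 0.1  0.11 0.12 0.13 0.14 0.15]
0.36 [-99, -99, -99, -99, -99, -99, 2, 1, 1, 0]
0.37 [-99, -99, -99, -99, -99, -99, -99, -99, -99, -99]
0.38 [-99, -99, -99, -99, -99, -99, -99, -99, -99, -99]
0.39 [-99, -99, -99, -99, -99, -99, -99, -99, -99, -99]
0.4 [-99, -99, -99, -99, -99, -99, -99, -99, -99, -99]
0.41 [-99, -99, -99, -99, -99, -99, -99, -99, -99, -99]
0.42 [1, 0, 1, -99, -99, -99, -99, -99, -99, -99]
0.43 [0, 1, 1, 37, 36, 36, 1, 0, 1, 1]
0.44 [1, 1, 1, 35, 34, 36, 1, 1, 1, 1]
0.45 [1, 1, 1, 1, 1, 1, 1, 1, 2, 1]
0.46 [1, 1, 1, 1, 1, 1, 1, 1, 1, 1]
0.47 [9, 8, 0, 0, 8, 1, 0, 1, 1, 1]
0.48 [1, 5, 1, 3, 8, 1, 1, 1, 0, 1]
0.49 [53, 0, 0, 1, 1, 1, 1, 1, 1, 1]
0.5 [55, 51, 1, 1, 0, 1, 1, 1, 1, 1]
0.51 [55, 54, 50, 1, 1, 1, 0, 0, 1, 0]
0.52 [54, 54, 52, 49, 0, 1, 1, 1, 0, 0]
0.53 [54, 53, 52, 51, 49, 0, 1, 1, 1, 1]
0.54 [67, 66, 51, 51, 53, 44, 1, 1, 0, 0]
stop dir 84.260864 [0.09999934 0.9949875  0.4020012  0.20509337]
```

The approach is free at x 0.45 to 0.50, and the block ends at x 0.445. I'll enter near jig y = -28 and slide unloaded to y = -54 before pressing.

Emit:
play_rows(series=[[[1, 0.04, -0.012, 0, -0.009], [1, 0.08, -0.024, 0, -0.009], [1, 0.08, -0.024, -0.04, -0.009], [1, 0.08, -0.024, -0.09, -0.009], [1, 0.08, -0.024, -0.14, -0.009], [1, 0.08, -0.024, -0.19, -0.009], [1, 0.08, -0.024, -0.24, -0.009], [1, 0.08, -0.024, -0.27, -0.009]]])

```text
t: 13.2
tool_pos: [0.4739, 0.1309, 0.1549]
orientation: [-2.34, -2.092, 0.008]
force: [-0.2, 0.4, -2.2]
opening: 0.0237
```

Emit:
play_rows(series=[[[1, 0, 0, -0.03, 0], [1, 0, 0, -0.05, 0], [1, 0, 0, -0.06, 0], [1, 0, 0, -0.06, 0], [1, 0, 0, -0.06, 0]]])

```text
t: 13.7
tool_pos: [0.477, 0.1326, 0.1007]
orientation: [2.341, 2.094, 0.001]
force: [0.2, 0.4, -2.1]
opening: 0.0238
```

```bash
cat > jig.py <<'E'
from fit import *
ex=np.array([.1085,.9941]); ey=np.array([-.9941,.1085]); O=np.array([.4652,.2832])
def st():
    s=sensors.read_state(); p=s['tool_pos']; o=s['orientation']; a=np.degrees(np.arctan2(o[1],o[0]))
    d=p[:2]-O; print('t',round(s['t'],2),'pos',p.round(4),'jig',(d@ex).round(4),(d@ey).round(4),'tongue z',round(p[2]-.0299,4),'yaw',round((2*a-90+90)%180-90,2),'F',s['force'].round(1),'M',s['wrist_torque'].round(2),'open',round(s['opening'],4))
def w(jx,jy): print('world',(O+jx*ex+jy*ey).round(4))
E
python3 - <<'E'
from jig import *
st(); w(-.149,-.028)
c=snap('side','side9'); snap('wrist','wrist9')
cv2.imwrite('pics/z9.png',cv2.resize(c['color'][110:230,170:330,::-1],(800,600),interpolation=2))
E
```

```text
t 13.7 pos [0.477  0.1326 0.1007] jig -0.1484 -0.0281 tongue z 0.0708 yaw -6.35 F [ 0.2  0.4 -2.1] M [-0.17  0.11  0.05] open 0.0238
world [0.4769 0.132 ]
```

View pics/z9.png

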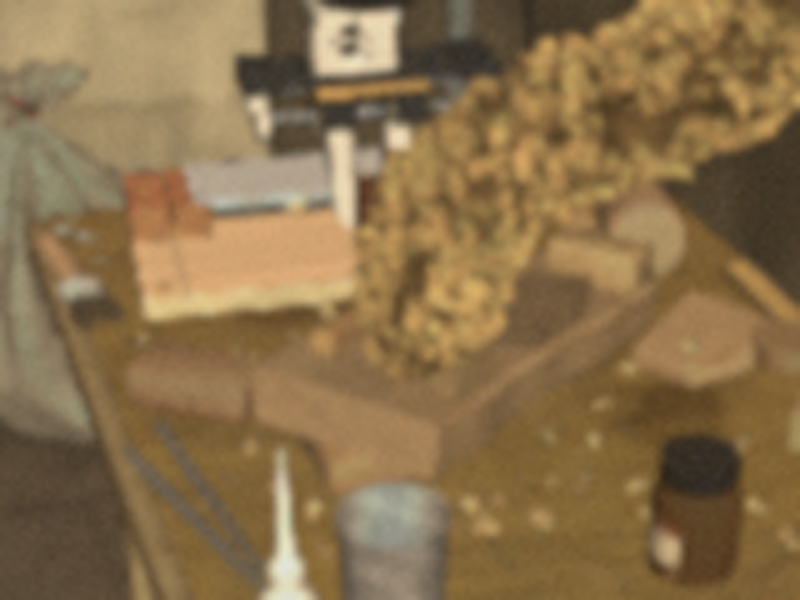

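View pics/wrist9.png

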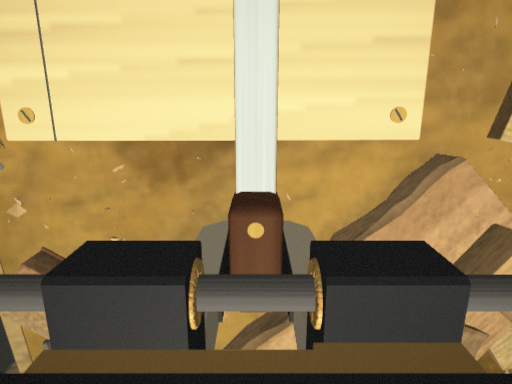

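Run:
```python
from jig import *
c=load('wrist9');P=cloud(c)
for v in [3,40,80,120,160,185]: print(np.median(P[max(0,v-3):v+4,242:270].reshape(-1,3),0).round(4))
print('base',np.median(P[20:100,300:380].reshape(-1,3),0).round(4))
# front edge
pts=[]
for u in list(range(60,230,5))+list(range(285,410,5)):
    col=P[100:160,u,2]; i=np.where(col>.009)[0].max(); pts.append(onz(c,u,100+i+.5,.018)[:2])
pts=np.array(pts); print('front jx', np.median((pts-O)@ex))
```

```text
[0.4894 0.24   0.0909]
[0.488  0.2254 0.0909]
[0.4862 0.2087 0.0908]
[0.4844 0.1911 0.091 ]
[0.4821 0.1723 0.0909]
[0.481  0.1602 0.0909]
base [0.5422 0.2196 0.0176]
front jx -0.1068669144258612
```

The arm is level (top at 0.0909 throughout) and the jig pose agrees (front edge at -0.1069). I'll lower it to mouth height.

Emit:
play_rows(series=[[[1, 0, 0, -0.02, 0], [1, 0, 0, -0.04, 0], [1, 0, 0, -0.05, 0], [1, 0, 0, -0.05, 0], [1, 0, 0, -0.05, 0]]])

```text
t: 14.3
tool_pos: [0.4769, 0.1333, 0.0506]
orientation: [2.34, 2.096, 0.001]
force: [-0.3, -0.4, -2.4]
opening: 0.0236
```

Emit:
play_rows(series=[[[1, 0.001, 0.01, 0, 0], [1, 0.002, 0.02, 0, 0], [1, 0.003, 0.03, 0, 0], [1, 0.003, 0.03, 0, 0], [1, 0.003, 0.03, 0, 0]]])

```text
t: 14.8
tool_pos: [0.4793, 0.1637, 0.0497]
orientation: [2.339, 2.097, -0.0]
force: [0.9, -0.5, -2.5]
opening: 0.0236
```

Run:
```python
from jig import *
st()
c=snap('top','top10')
cv2.imwrite('pics/z10.png',cv2.resize(c['color'][145:245,115:235,::-1],(720,600),interpolation=2))
```

```text
t 14.8 pos [0.4793 0.1637 0.0497] jig -0.1173 -0.027 tongue z 0.0198 yaw -6.23 F [ 0.9 -0.5 -2.5] M [-0.21  0.1   0.02] open 0.0236
```

View pics/z10.png

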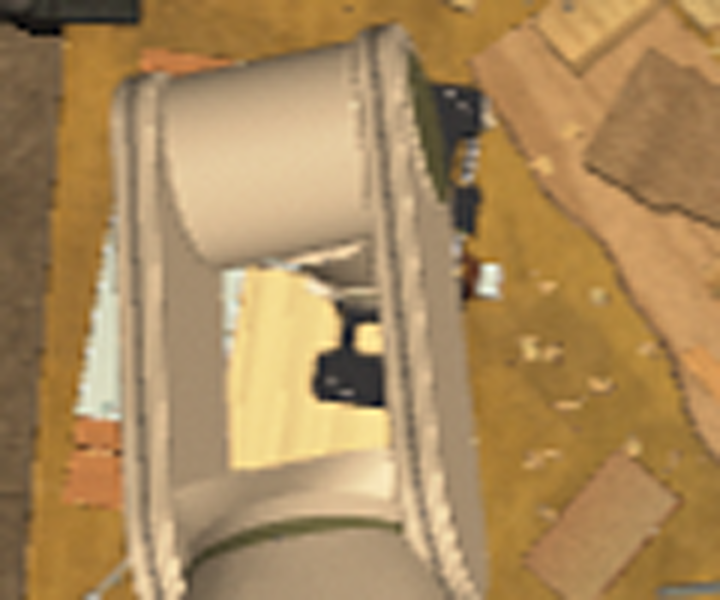

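The tail went under the cover without contact force, about 22 mm in. I'll go on to full depth, then shift unloaded towards y = -54.

Emit:
play_rows(series=[[[1, 0.001, 0.01, 0.0005, 0], [1, 0.002, 0.02, 0.0005, 0], [1, 0.003, 0.03, 0.0005, 0], [1, 0.004, 0.035, 0.0005, 0], [1, 0.004, 0.035, 0.0005, 0], [1, 0.004, 0.035, 0.0005, 0]]])

```text
t: 15.45
tool_pos: [0.4832, 0.1982, 0.05]
orientation: [-2.34, -2.097, 0.001]
force: [0.4, 0.2, -1.8]
opening: 0.0243
```

```bash
python3 -c "
from jig import *
st(); w(-.082,-.054)"
```

```text
t 15.45 pos [0.4832 0.1982 0.05  ] jig -0.0825 -0.0271 tongue z 0.0201 yaw -6.27 F [ 0.4  0.2 -1.8] M [-0.23  0.08 -0.03] open 0.0243
world [0.51   0.1958]
```

Emit:
play_rows(series=[[[1, 0.007, -0.0005, 0, 0], [1, 0.014, -0.001, 0, 0], [1, 0.021, -0.002, 0, 0], [1, 0.027, -0.0025, 0, 0], [1, 0.027, -0.0025, 0, 0], [1, 0.027, -0.0025, 0, 0]]])

```text
t: 16.05
tool_pos: [0.5104, 0.1955, 0.05]
orientation: [-2.34, -2.095, 0.001]
force: [-0.3, -0.2, -2.0]
opening: 0.0236
```

```bash
python3 -c "
from jig import *
st(); snap('wrist','wrist11')"
```

```text
t 16.05 pos [0.5104 0.1955 0.05  ] jig -0.0823 -0.0544 tongue z 0.0201 yaw -6.32 F [-0.3 -0.2 -2. ] M [-0.15  0.08  0.04] open 0.0236
```

View pics/wrist11.png

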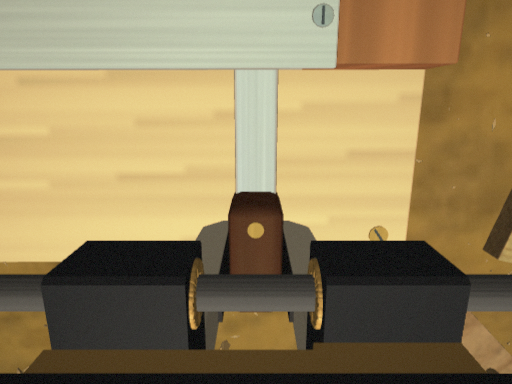

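The arm now runs under the cover, whose edge is at row 68, at y = -54 and square. Next I'll lower it onto the rail.

Emit:
play_rows(series=[[[1, 0, 0, -0.001, 0], [1, 0, 0, -0.002, 0], [1, 0, 0, -0.003, 0], [1, 0, 0, -0.003, 0], [1, 0, 0, -0.003, 0]]])

```text
t: 16.6
tool_pos: [0.5104, 0.1957, 0.0475]
orientation: [2.34, 2.096, 0.0]
force: [-0.6, -1.5, 2.0]
opening: 0.0235
```

```bash
python3 -c "
from jig import *
st()"
```

```text
t 16.6 pos [0.5104 0.1957 0.0475] jig -0.0821 -0.0545 tongue z 0.0176 yaw -6.3 F [-0.6 -1.5  2. ] M [0.02 0.3  0.11] open 0.0235
```

Contact with the rail at z 0.0176, about 4 N. I'll press slightly more and slide along +y in jig axes (world -x).

Emit:
play_rows(series=[[[1, 0, 0, -0.001, 0], [1, -0.003, 0.0003, -0.001, 0], [1, -0.006, 0.0006, -0.001, 0], [1, -0.009, 0.001, -0.001, 0], [1, -0.012, 0.0013, -0.001, 0], [1, -0.012, 0.0013, -0.001, 0]]])

```text
t: 17.2
tool_pos: [0.4983, 0.1972, 0.0465]
orientation: [2.34, 2.096, 0.001]
force: [1.5, 0.4, 2.7]
opening: 0.0243
```

```bash
python3 -c "
from jig import *
st()"
```

```text
t 17.2 pos [0.4983 0.1972 0.0465] jig -0.0819 -0.0422 tongue z 0.0166 yaw -6.3 F [1.5 0.4 2.7] M [ 0.5  -0.41 -0.21] open 0.0243
```

Emit:
play_rows(series=[[[1, -0.002, 0.0002, 0, 0], [1, -0.004, 0.0004, 0, 0], [1, -0.006, 0.0006, 0, 0], [1, -0.006, 0.0006, 0, 0]]])

```text
t: 17.6
tool_pos: [0.4921, 0.1976, 0.0461]
orientation: [-2.34, -2.096, 0.0]
force: [2.8, -0.2, 3.5]
opening: 0.0237
```

Emit:
play_rows(series=[[[1, -0.002, 0.0002, 0, 0], [1, -0.004, 0.0004, 0, 0], [1, -0.006, 0.0006, 0, 0], [1, -0.006, 0.0006, 0, 0]]])

```text
t: 18.0
tool_pos: [0.486, 0.1981, 0.0461]
orientation: [-2.34, -2.096, 0.0]
force: [2.4, -0.2, 3.5]
opening: 0.0232
```

```bash
python3 -c "
from jig import *
st()"
```

```text
t 18.0 pos [0.486  0.1981 0.0461] jig -0.0823 -0.0299 tongue z 0.0162 yaw -6.3 F [ 2.4 -0.2  3.5] M [ 0.38 -0.46 -0.27] open 0.0232
```

Emit:
play_rows(series=[[[1, -0.002, 0.0002, 0, 0], [1, -0.004, 0.0004, 0, 0], [1, -0.006, 0.0006, 0, 0], [1, -0.006, 0.0006, 0, 0]]])

```text
t: 18.4
tool_pos: [0.48, 0.1987, 0.0461]
orientation: [-2.34, -2.096, 0.0]
force: [1.2, -0.5, 2.6]
opening: 0.0238
```

Emit:
play_rows(series=[[[1, -0.002, 0.0002, 0, 0], [1, -0.004, 0.0004, 0, 0], [1, -0.006, 0.0006, 0, 0], [1, -0.006, 0.0006, 0, 0]]])

```text
t: 18.8
tool_pos: [0.474, 0.1993, 0.0461]
orientation: [-2.34, -2.096, 0.0]
force: [2.7, -0.6, 2.5]
opening: 0.0237
```

Emit:
play_rows(series=[[[1, -0.002, 0.0002, 0, 0], [1, -0.004, 0.0004, 0, 0], [1, -0.006, 0.0006, 0, 0], [1, -0.006, 0.0006, 0, 0]]])

```text
t: 19.2
tool_pos: [0.468, 0.2, 0.0461]
orientation: [-2.34, -2.096, 0.0]
force: [2.4, -0.9, 3.0]
opening: 0.0237
```

```bash
python3 -c "
from jig import *
st()"
```

```text
t 19.2 pos [0.468  0.2    0.0461] jig -0.0824 -0.0118 tongue z 0.0162 yaw -6.29 F [ 2.4 -0.9  3. ] M [ 0.34 -0.32 -0.21] open 0.0237
```

Emit:
play_rows(series=[[[1, -0.002, 0.0002, 0, 0], [1, -0.004, 0.0004, 0, 0], [1, -0.006, 0.0006, 0, 0], [1, -0.006, 0.0006, 0, 0]]])

```text
t: 19.6
tool_pos: [0.461, 0.2002, 0.0453]
orientation: [-2.339, -2.096, 0.004]
force: [-0.1, 0.2, -2.8]
opening: 0.0238
```

```bash
python3 -c "
from jig import *
st()"
```

```text
t 19.6 pos [0.461  0.2002 0.0453] jig -0.0829 -0.0048 tongue z 0.0154 yaw -6.27 F [-0.1  0.2 -2.8] M [-0.16  0.07  0.03] open 0.0238
```

The vertical force fell to the free-hanging value (-2.8 N), so the tongue dropped at about y = -5 mm. I'll lower step by step.

Emit:
play_rows(series=[[[1, 0, 0, -0.001, 0], [1, 0, 0, -0.002, 0], [1, 0, 0, -0.003, 0], [1, 0, 0, -0.003, 0]]])

```text
t: 20.0
tool_pos: [0.4618, 0.2004, 0.0426]
orientation: [-2.34, -2.096, 0.002]
force: [0.1, -0.2, -2.8]
opening: 0.0236
```

```bash
python3 -c "
from jig import *
st()"
```

```text
t 20.0 pos [0.4618 0.2004 0.0426] jig -0.0827 -0.0056 tongue z 0.0127 yaw -6.3 F [ 0.1 -0.2 -2.8] M [-0.24  0.03 -0.03] open 0.0236
```

Emit:
play_rows(series=[[[1, 0, 0, -0.001, 0], [1, 0, 0, -0.002, 0], [1, 0, 0, -0.003, 0], [1, 0, 0, -0.003, 0]]])

```text
t: 20.4
tool_pos: [0.4622, 0.2005, 0.04]
orientation: [-2.34, -2.096, 0.0]
force: [-0.2, 0.1, -2.6]
opening: 0.0235
```

```bash
python3 -c "
from jig import *
st()
c=snap('wrist','wrist12'); P=cloud(c)
for v in [75,100,120,140,160,185]: print(np.median(P[max(0,v-3):v+4,244:268].reshape(-1,3),0).round(4))
"
```

```text
t 20.4 pos [0.4622 0.2005 0.04  ] jig -0.0825 -0.0059 tongue z 0.0101 yaw -6.3 F [-0.2  0.1 -2.6] M [-0.1   0.2   0.09] open 0.0235
[0.471  0.2785 0.0304]
[0.4699 0.2677 0.0303]
[0.469  0.2588 0.0302]
[0.468  0.2496 0.0301]
[0.4669 0.2402 0.0301]
[0.4655 0.2279 0.03  ]
```

View pics/wrist12.png

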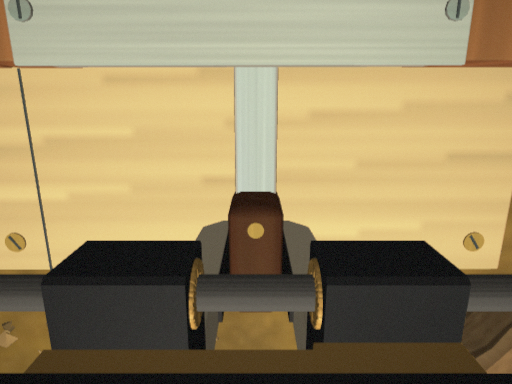

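Emit:
play_rows(series=[[[1, 0, 0, -0.0005, 0], [1, 0, 0, -0.001, 0], [1, 0, 0, -0.001, 0]]])

```text
t: 20.75
tool_pos: [0.4622, 0.2006, 0.0399]
orientation: [-2.34, -2.096, 0.001]
force: [-5.2, -0.7, 7.0]
opening: 0.0239
```

```bash
python3 -c "
from jig import *
st()
c=load('wrist12')
p=onz(c,256,192,.030)[:2]; print('grip front jx ~',(p-O)@ex)
for nm,v in [('a',190),('b',193)]: print(dep(c,256,v).round(4))
"
```

```text
t 20.75 pos [0.4622 0.2006 0.0399] jig -0.0824 -0.006 tongue z 0.01 yaw -6.29 F [-5.2 -0.7  7. ] M [-0.5   1.25  0.1 ] open 0.0239
grip front jx ~ -0.05844145259779849
[0.4655 0.2255 0.0304]
[0.4654 0.2247 0.0332]
```

It is seated: +7 N at z 0.0399, and the arm top is level at 0.030. The grip's front face puts the tongue 45.6 to 47.6 mm in, so I'll nudge it 2 mm deeper to centre it in the range, then release.

Emit:
play_rows(series=[[[1, 0, 0, 0.001, 0], [1, 0, 0.001, 0.0008, 0], [1, 0, 0.002, 0.0008, 0], [1, 0, 0.002, 0.0005, 0], [1, 0, 0.002, 0.0005, 0]]])

```text
t: 21.25
tool_pos: [0.4625, 0.2025, 0.0399]
orientation: [2.34, 2.096, 0.0]
force: [-3.7, -3.0, 4.8]
opening: 0.0239
```

Emit:
play_rows(series=[[[0.3, 0, 0, 0, 0], [0.3, 0, 0, 0, 0], [0.3, 0, 0, 0, 0], [0, 0, 0, 0, 0], [0, 0, 0, 0, 0], [0, 0, 0, 0, 0]]], force=10)

```text
t: 21.85
tool_pos: [0.4623, 0.2025, 0.0396]
orientation: [2.34, 2.096, 0.0]
force: [-0.1, -0.1, 0.1]
opening: 0.0463
```

```bash
python3 -c "
from jig import *
st()
c=snap('wrist','wrist13'); P=cloud(c)
for v in [75,100,120,140,160,185]: print(np.median(P[max(0,v-3):v+4,246:266].reshape(-1,3),0).round(4))
"
```

```text
t 21.85 pos [0.4623 0.2025 0.0396] jig -0.0805 -0.0059 tongue z 0.0097 yaw -6.3 F [-0.1 -0.1  0.1] M [-0.06  0.08 -0.01] open 0.0463
[0.4712 0.2805 0.0297]
[0.47   0.2697 0.0296]
[0.469  0.2608 0.0296]
[0.468  0.2516 0.0296]
[0.467  0.2422 0.0296]
[0.4658 0.23   0.0296]
```

View pics/wrist13.png

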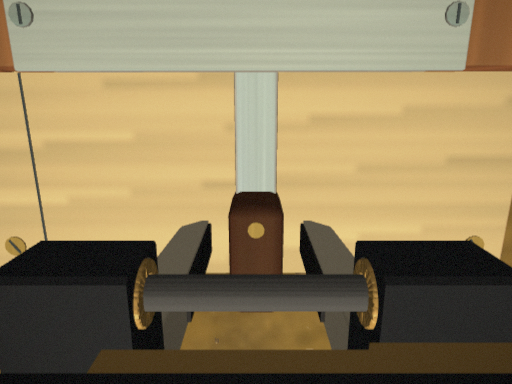

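Released and flat: the arm top is 0.0296 all along (base 0.0176 plus 12 mm). I'll raise straight up and take a last look.

Emit:
play_rows(series=[[[-0.3, 0, 0, 0.01, 0], [-0.3, 0, 0, 0.03, 0], [-0.3, 0, 0, 0.06, 0], [-0.3, 0, 0, 0.1, 0], [-0.3, 0, 0, 0.15, 0], [-0.3, 0, 0, 0.2, 0], [-0.3, 0, -0.02, 0.24, 0], [-0.3, 0, -0.03, 0.26, 0]]])

```text
t: 22.7
tool_pos: [0.4635, 0.1722, 0.3056]
orientation: [2.337, 2.094, 0.01]
force: [0.6, -0.6, -0.7]
opening: 0.0602
```

Emit:
play_rows(series=[[[-0.3, -0.02, -0.02, 0.04, 0], [-0.3, -0.05, -0.05, 0.06, 0], [-0.3, -0.05, -0.05, 0.06, 0], [-0.3, -0.05, -0.05, 0.06, 0]]])

```text
t: 23.1
tool_pos: [0.4125, 0.1223, 0.3612]
orientation: [2.34, 2.093, 0.005]
force: [0.7, 0.3, -0.0]
opening: 0.0608
```

```bash
python3 -c "
from jig import *
st()
c=snap('wrist','wrist14'); d=snap('top','top14'); e=snap('side','side14'); P=cloud(c)
im=c['color'].astype(int); r,g,b=im[...,0],im[...,1],im[...,2]
J=(P[...,:2]-O)@np.array([ex,ey]).T
w=(abs(P[...,2]-.0296)<.004)&(J[...,0]>-.055)&(J[...,0]<-.004)&(abs(J[...,1])<.05)
ys,xs=np.where(w); pts=P[w]; 
l=cv2.fitLine(pts[:,:2].astype(np.float32),cv2.DIST_HUBER,0,1e-4,1e-4).ravel(); print('dir',np.degrees(np.arctan2(l[1],l[0])),'jy',J[w][:,1].mean(),np.ptp(J[w][:,1]),'z near/far',np.median(pts[J[w][:,0]>-.02,2]),np.median(pts[J[w][:,0]<-.04,2]))
gr=(P[...,2]>.034)&(P[...,2]<.042)&(J[...,0]>-.13)&(J[...,0]<-.03)&(abs(J[...,1])<.04)
print('grip jx',J[gr][:,0].min(),J[gr][:,0].max(), 'jy',J[gr][:,1].min(),J[gr][:,1].max())
a=load('top0')
for nm,u,v in [('wax',383,186),('powder',362,165),('cup',293,219),('bottle',306,242),('jar',300,172)]:
    A=a['color'][v-14:v+15,u-14:u+15].astype(int);B=d['color'][v-14:v+15,u-14:u+15].astype(int); print(nm,abs(A-B).mean().round(2))
a=load('side0'); cv2.imwrite('pics/z14.png',cv2.resize(e['color'][110:310,170:400,::-1],(690,600),interpolation=2))
"
```

```text
t 23.1 pos [0.4125 0.1223 0.3612] jig -0.1657 0.035 tongue z 0.3313 yaw -6.37 F [ 0.7  0.3 -0. ] M [-0.06  0.06  0.02] open 0.0608
dir 83.734245 jy -0.006216463513113584 0.020075189484682343 z near/far 0.029525008436524225 0.02962191559914612
grip jx -0.1065904069530993 -0.06070084943509193 jy 0.00434851809099429 0.005602683193126534
wax 3.41
powder 3.37
cup 3.33
bottle 3.3
jar 3.08
```

View pics/wrist14.png

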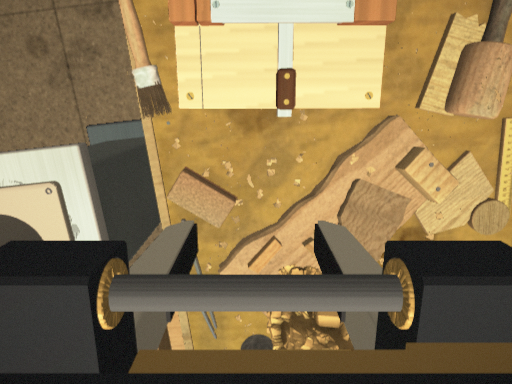

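View pics/z14.png

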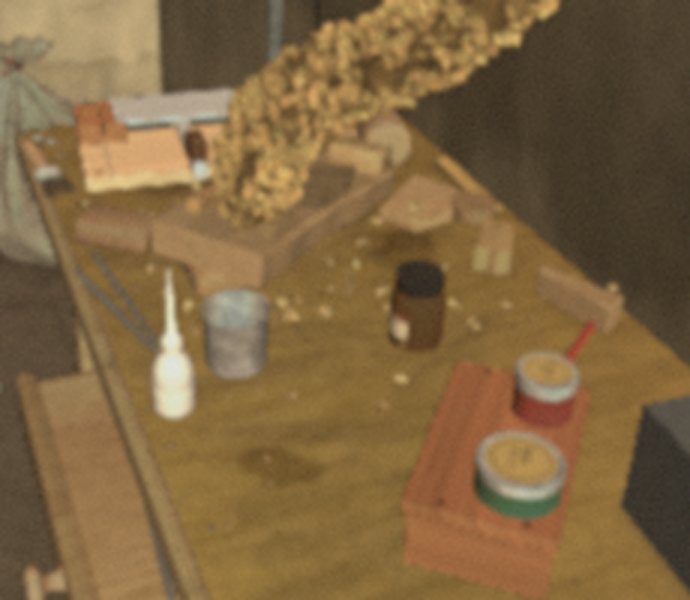

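```bash
python3 -c "
from jig import *
c=load('wrist14')
for v in (116,117,118): print(v,(onz(c,286,v,.0296)[:2]-O)@ex)
for v in (68,69,108,109): print(v,(onz(c,286,v,.046)[:2]-O)@ex)
robot.close_job()
"
```

```text
116 -0.11757585344842736
117 -0.11893142820541963
118 -0.12028891583250689
68 -0.05618726607154454
69 -0.05741253230635961
108 -0.10653707906910832
109 -0.10783200740306008
the job is handed in; nothing more can be done
```

I drew the length stop out by its tail, took it by the grip and carried it over the carving on the robot's side. I put its tail under the dust cover and slid the tongue along the rail from y = -54 mm. The tongue dropped into the notch at about y = -6 mm in the jig's axes. I then lowered it, released it, moved clear and handed the job in at 23 s of robot time.

**Last checks:**
- **Flat:** the arm's top is at 29.5 to 29.6 mm all along its visible part, which is the base's measured 17.6 mm plus the arm's 12 mm.
- **Square:** the arm points along 83.7°, against the jig's 83.8°.
- **Depth:** the ways of measuring the tongue's depth disagree a little. The arm's end gives about 47 mm, the grip 46 to 48 mm and the tool position 49.5 mm, all within the 43 to 53 mm range.
- **Seating:** the load on the rail vanished when the tongue dropped. It then sank a further 6 mm freely and met firm contact at the expected height. The notch itself cannot be seen, so this rests on force and height.
- **Bystanders:** the jar, tins, bottle and cup look unmoved in the top and side pictures. In the top view the jar is partly hidden by the branch.

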